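# Cull the unsound kiln posts and complete the shelf's set

## Robot

A 6-joint arm with a two-finger parallel gripper is mounted at the origin on the work surface. World frame = base frame: x ahead of the robot, y to its left, z up, the work surface at z = 0. Lengths are in m, angles in rad, forces in N, time in s.
With the tool pointing down it reaches from about 0.35 to 0.85 m from the base axis. Payload 8.1 kg.
Tool frame: the origin (TCP) lies on the front face of the gripper's body, between the roots of the fingers; the fingertips stand 84 mm ahead of it and the grasp point (between the pads) lies ctrl.tcp_to_grasp ahead of it (ctrl.tcp_to_grasp is the distance from the TCP to the grasp point, in m); z points along the fingers, y is the line along which they close (so a half turn about z gives the same grasp; the last joint's range is limited). The gripper opens to 93 mm and grips with 3 to 60 N. Pads are 15 mm wide; open, the fingers measure 128 mm over their backs; the gripper's body (75 mm by 188 mm) begins 65 mm behind the grasp point.
Start: joints at [1.142, 0.13, 1.488, -0, 1.523, -0.085], TCP at [0.202, 0.565, 0.303] pointing down, gripper open.
Joint ranges: [-2.96, 2.96], [-0.89, 2.26], [0.02, 2.5], [-1.34, 4.48], [0, 2.73], [-2.66, 2.66]. Speed limits (rad/s): [2.39, 2.39, 2.79, 3.14, 3.14, 3.14].

## Interface

Orientations are given as a unit quaternion [w, x, y, z].
In Python, from bench import ctrl gives the robot as it stands.
- The arm moves only by the tool drive_tool, never from a script. Its argument "series" is a list of rows, each an object of numbers: "x", "y", "z": the shift along the tool's x, y, z each as a share of 0.8 m, from -1 to 1; "rx", "ry", "rz": the turn, a rotation vector about the tool's x, y, z each as a share of 0.5 rad, from -1 to 1; "gripper": the opening, from -1 (shut) to 1 (fully open). A call has 1 to 20 rows; each row shifts and turns the commanded pose from where the row before left it, along the tool's axes as they then stand; what a row does not reach is not made up. A row lasts 1/8 s, in which the tool goes at most 62.5 mm and 10.7 degrees, less where a joint would pass 70% of its speed; a pose out of reach is approached as far as the arm can. A call with a number of a shift or a turn outside -1 to 1 is refused whole. A call with a gripper value outside its range is refused whole. The fingers move at their own pace and stop on an object; "newtons" is the grip in N (left out, the last holds). Time passes only in rows, so rows that do not move let the fingers close. It gives the time, the measured TCP pose, the force, the opening and the grip force at its end, in the units of the state.
- ctrl.get_obs(): the state, without advancing time (a new reading comes with each control period).
- ctrl.grab_frame(name): name is "scene" or "side" or "wrist"; returns a dict with "image" (480x640x3 uint8, red, green, blue), "z_map" (480x640 float32, m along the optical axis (not along the pixel's ray), 0 where there is no reading), "intrinsics" (3x3 intrinsics, pixels), "distortion" ([k1, k2, p1, p2, k3] as OpenCV has them; the pictures are not rectified), "rvec" (rotation vector, rad) and "tvec" (3), from world to camera coordinates, as OpenCV has them. Camera axes: x right, y down, z forward; pixel columns grow to the right and rows downward; lengths in m; the calibration is good to about 2 mm. A picture is of the moment at which its call begins.
- ctrl.finish_job(): hands the job in; it is judged then, once.
Trained networks look in a picture, given as the dict that the camera call returned (one of the last four; its "shot" number tells which), for a name from the list of things; names that differ only in an ending like _2 or _b are one class to them, and where a whole thing is asked for, a point or a joint stands for the part that bears it (a point fixed in the world has none). Each returns a list of dicts, best first, with "confidence" (0 to 1); they miss things now and then, are a little off and sometimes report something else, mostly with a low value. They report only what shows in the picture. A call takes as long as a camera call. They do not tell look-alikes from the thing itself.
- ctrl.regions_of(picture, thing): "region" (480x640 bool, what is visible of it) and "at" ([column, row] in pixels, amid what is visible of it).
The state is a dict: "clock": time; "joint_positions": joint angles; "joint_velocities": joint speeds; "tau": joint torques, N m; "ee_pos": TCP position; "tcp_rot": TCP orientation; "contact_force": force on the tool from outside, world axes, zero at the start; "wrist_torque": the same for the moment, N m; "finger_gap": opening from 0.0 (shut) to 1.0 (fully open); "finger_force": force on a finger pad.
Only numpy, scipy, OpenCV 4.12 (cv2) and the standard library are available. Lean on these libraries where they do the work, as an engineer would, in place of code of your own. Each camera call takes 0.05 s, during which the arm holds its last target. There are 200 camera calls.

## Task

Five kiln posts stand here, three in the collars of the grey kiln shelf and two spares on the white plaster bat; one of the five is too short and one has its top broken away, one of these two being in a collar. Put both unsound posts in the wooden scrap crate and stand the sound spare in the collar that comes free, so that every collar holds a sound post standing upright on the shelf. Do not drop or knock over a sound post, and leave the other things on the table as they are.

Things in the scene. Friction and masses are not known exactly. Their poses are not given: they have to be found in the camera images.
- post_a: sound kiln post: plain cream ceramic cylinder, 40 mm diameter, 130 mm tall, flat ends, 0.2 to 0.4 kg. Origin: centre of its underside, z up along the post. The three sound posts are alike; two start in collars of the kiln shelf, one stands as a spare on the bat
- post_b: sound kiln post: plain cream ceramic cylinder, 40 mm diameter, 130 mm tall, flat ends, 0.2 to 0.4 kg. Origin: centre of its underside, z up along the post. The three sound posts are alike; two start in collars of the kiln shelf, one stands as a spare on the bat
- post_c: sound kiln post: plain cream ceramic cylinder, 40 mm diameter, 130 mm tall, flat ends, 0.2 to 0.4 kg. Origin: centre of its underside, z up along the post. The three sound posts are alike; two start in collars of the kiln shelf, one stands as a spare on the bat
- post_short: unsound post: same cream ceramic and 40 mm diameter, but only 98 mm tall. Origin: centre of its underside, z up along the post. Starts either in a collar or on the bat
- post_broken: unsound post: cream ceramic, 40 mm diameter, 130 mm tall, but its top is broken away slantwise on its +x side: the break runs from the top, 3 mm to the -x side of the axis, down to 80 mm above the foot at the +x edge; below 80 mm it is whole. Origin: centre of its underside, z up. Of the short and the broken post one starts in a collar, the other on the bat
- post_short_mid (a point): point on the axis of post_short, half way up (49 mm above its foot)
- post_broken_mid (a point): point on the axis of post_broken, half way up (65 mm above its foot)
- kiln_shelf: fixed round grey kiln shelf lying on the table, 250 mm across, its top 20 mm above the table, with three collars. Origin: centre of its underside
- collar_0 (a point): collar 0: round grey ring on the kiln shelf, 49 mm inside diameter, 60 mm outside, 14 mm high; the point is the middle of the collar at its floor (the shelf's top), 20 mm above the table, z up. The three collars stand in a triangle 135 mm apart
- collar_1 (a point): collar 1: round grey ring on the kiln shelf, 49 mm inside diameter, 60 mm outside, 14 mm high; the point is the middle of the collar at its floor (the shelf's top), 20 mm above the table, z up. The three collars stand in a triangle 135 mm apart
- collar_2 (a point): collar 2: round grey ring on the kiln shelf, 49 mm inside diameter, 60 mm outside, 14 mm high; the point is the middle of the collar at its floor (the shelf's top), 20 mm above the table, z up. The three collars stand in a triangle 135 mm apart
- bat: fixed round white plaster bat on the table, 230 mm across, its top 20 mm above the table; two spare posts stand free on it, 110 mm apart. Origin: centre of its underside. It lies left or right of the kiln shelf, the scrap crate on the other side
- crate: fixed open wooden scrap crate, empty at the start, 210 mm (x) by 190 mm (y) outside, 70 mm high, walls and floor 8 mm thick. Origin: centre of its underside, axes along its sides
- scraper: bystander: wooden scraper with a steel blade, 175 mm long, 22 mm wide, 8 mm high, lying along its x on the bat between the two spare posts. Not to be disturbed
- test_disc: bystander: white porcelain test disc, 44 mm across, 10 mm high, lying in the middle of the kiln shelf. Not to be disturbed
- dividers: bystander: steel dividers lying open, 170 mm long along x, 80 mm wide at the points, 12 mm high; origin at the pivot. Not to be disturbed
- plaster_ring: bystander: white plaster ring lying flat, 130 mm outside, 22 mm high. Not to be disturbed
- mug: bystander: white mug, 76 mm across, 85 mm high. Not to be disturbed
- brush: bystander: brush lying on the table in front of the robot, about 200 mm long, about 25 mm high. Not to be disturbed
- slip_jar: bystander: closed white jar, 72 mm across, 100 mm high. Not to be disturbed
Not all that is in view belongs to the job. Leave any blue or yellow look-alike of the post_broken alone. What is shaped like the post_short but orange is not meant.

How it is judged:
At the end, for the whole second after the job is handed in: Short and broken post at rest in the crate (middle within its walls, under 120 mm above its underside). Each sound post stands in any collar: foot within 8 mm of its middle and 4 mm of its floor, tilt under 0.06 rad, at rest (x of post_short_mid in the frame of crate between -0.097 and 0.097 m and y of post_short_mid in the frame of crate between -0.087 and 0.087 m and z of each of post_short_mid, post_broken_mid in the frame of crate below 0.12 m and linear speed of each of post_short, post_broken, post_a, post_b, post_c below 0.03 m/s and x of post_broken_mid in the frame of crate between -0.097 and 0.097 m and y of post_broken_mid in the frame of crate between -0.087 and 0.087 m and ((horizontal distance between post_a and collar_0 below 0.008 m and z of post_a in the frame of collar_0 below 0.004 m) or (horizontal distance between post_a and collar_1 below 0.008 m and z of post_a in the frame of collar_1 below 0.004 m) or (horizontal distance between post_a and collar_2 below 0.008 m and z of post_a in the frame of collar_2 below 0.004 m)) and angle between each of post_a, post_b, post_c's own z axis and vertical below 0.06 rad and ((horizontal distance between post_b and collar_0 below 0.008 m and z of post_b in the frame of collar_0 below 0.004 m) or (horizontal distance between post_b and collar_1 below 0.008 m and z of post_b in the frame of collar_1 below 0.004 m) or (horizontal distance between post_b and collar_2 below 0.008 m and z of post_b in the frame of collar_2 below 0.004 m)) and ((horizontal distance between post_c and collar_0 below 0.008 m and z of post_c in the frame of collar_0 below 0.004 m) or (horizontal distance between post_c and collar_1 below 0.008 m and z of post_c in the frame of collar_1 below 0.004 m) or (horizontal distance between post_c and collar_2 below 0.008 m and z of post_c in the frame of collar_2 below 0.004 m))); the robot touches nothing.
It fails at once if a sound post is knocked over or tipped by more than about 35 degrees (angle between any of post_a, post_b, post_c's own z axis and vertical above 0.6 rad).
It fails at once if a sound post is dropped (falls free of the fingers at more than 0.5 m/s, about 13 mm of fall) ((linear speed of post_a above 0.5 m/s and contact force between the fingers and post_a below 0.1 N) or (linear speed of post_b above 0.5 m/s and contact force between the fingers and post_b below 0.1 N) or (linear speed of post_c above 0.5 m/s and contact force between the fingers and post_c below 0.1 N)).
It fails at once if a bystander is moved by more than 30 mm (distance of any of scraper, test_disc, dividers, plaster_ring, mug, brush, slip_jar from where it was at the start of the episode above 0.03 m).
It also fails if it takes over 72 s, if anything falls off the work surface, if the arm or the gripper's body presses on something with over 40 N, if the wrist force passes 120 N, or if a joint passes its speed limit or range.

## Working session

There is one attempt and no reset: what is moved stays moved. The work goes in short steps, Python scripts to look and compute and a tool call to move; the robot and the scene stay as the last step left them, time stands still between calls to the robot, and variables do not carry over. Pictures are saved under pics/ and viewed, at most 10 in all, crops included, and the job is handed in when it is done.

Besides the shell and the picture viewer there is one more tool, called after "Call:" by a JSON object that holds its "name" and its "arguments", one argument or row to a line. drive_tool: Moves the arm, as the interface text tells. Its arguments: {"type":"object","properties":{"series":{"type":"array"},"newtons":{"type":"number"}},"required":["series"]}

```bash
mkdir -p pics; ls; cat > h.py <<'E'
import numpy as np,cv2
from bench import ctrl
def cam(f): 
    R=cv2.Rodrigues(np.array(f["rvec"],float))[0]; return R,np.array(f["tvec"],float).ravel()
def cloud(f):
    K=np.array(f["intrinsics"],float);D=np.array(f["distortion"],float)
    v,u=np.mgrid[0:480,0:640]
    p=cv2.undistortPoints(np.stack([u.ravel(),v.ravel()],1).astype(float)[:,None],K,D).reshape(-1,2)
    z=f["z_map"].ravel(); P=np.c_[p*z[:,None],z]
    R,t=cam(f); W=(P-t)@R; W[z==0]=np.nan
    return W.reshape(480,640,3)
def save(f,n,crop=None,s=1):
    im=f["image"][...,::-1]
    if crop: im=im[crop[1]:crop[3],crop[0]:crop[2]]
    cv2.imwrite("pics/"+n,cv2.resize(im,None,fx=s,fy=s,interpolation=cv2.INTER_CUBIC))
E
python3 - <<'E'
from h import *
print(ctrl.get_obs(),ctrl.tcp_to_grasp)
ims=[]
for n in ["scene","side"]:
    f=ctrl.grab_frame(n); save(f,n+".png"); np.save(n+"_c.npy",cloud(f)); R,t=cam(f); print(n,-R.T@t)
    W=cloud(f)
    for th in ["post_a","post_short","post_broken","kiln_shelf","bat","crate","scraper","mug","slip_jar"]:
        for r in ctrl.regions_of(f,th):
            m=r["region"]; print(th,round(r["confidence"],2),np.round(r["at"]),m.sum(),np.round(np.nanmedian(W[m],0),3),np.round(np.nanpercentile(W[m][:,2],98),3))
E
```

```text
pics
{'clock': 0.0, 'joint_positions': array([ 1.14161814e+00,  1.31133940e-01,  1.48926282e+00, -1.83986840e-06,
        1.52299956e+00, -8.54214800e-02]), 'joint_velocities': array([-1.87249043e-04,  9.09078466e-05, -4.54109416e-05, -1.47152494e-03,
       -1.09805227e-03, -6.02654286e-04]), 'tau': array([ 1.65382611e-03, -5.59853375e+01, -4.91752768e+01,  7.68359983e-02,
        3.54992808e-02, -1.23166910e-04]), 'ee_pos': array([0.20203581, 0.56452509, 0.30171261]), 'tcp_rot': array([-2.28601272e-04,  1.71033212e-01,  9.85264851e-01, -8.72379944e-04]), 'contact_force': array([-0.96463523,  0.2682776 ,  0.01784977]), 'wrist_torque': array([-0.00773223,  0.01484757,  0.05875427]), 'finger_force': 0.0, 'finger_gap': 0.9991740589098993} 0.0653
scene [1.43516624 0.52575839 0.74195533]
post_a 0.81 [397. 258.] 897 [0.547 0.296 0.097] 0.151
post_a 0.75 [284. 218.] 708 [ 0.526 -0.014  0.104] 0.151
post_a 0.75 [238. 241.] 878 [ 0.654 -0.054  0.099] 0.152
post_short 0.92 [296. 255.] 658 [0.624 0.077 0.085] 0.119
post_short 0.84 [294. 196.] 411 [ 0.347 -0.082  0.067] 0.1
post_broken 0.93 [43
[... 611 characters left out ...]
7 0.308 0.095] 0.15
post_short 0.94 [400. 228.] 494 [ 0.335 -0.077  0.058] 0.099
post_broken 0.94 [331. 319.] 1115 [0.449 0.391 0.093] 0.15
post_broken 0.65 [316. 397.] 1433 [0.442 0.577 0.075] 0.13
post_broken 0.59 [433. 350.] 1024 [0.254 0.405 0.063] 0.124
kiln_shelf 0.62 [314. 255.] 2820 [0.566 0.031 0.019] 0.033
bat 0.79 [314. 342.] 4112 [0.492 0.366 0.018] 0.022
crate 0.59 [367. 194.] 3040 [ 0.462 -0.35   0.038] 0.07
scraper 0.61 [296. 336.] 440 [0.523 0.365 0.025] 0.029
mug 0.52 [206. 316.] 1701 [0.719 0.38  0.066] 0.101
slip_jar 0.8 [203. 315.] 1607 [0.719 0.381 0.067] 0.101
slip_jar 0.61 [299. 295.] 1076 [0.527 0.308 0.096] 0.15
slip_jar 0.54 [308. 245.] 133 [0.584 0.007 0.029] 0.032
```

View pics/scene.png

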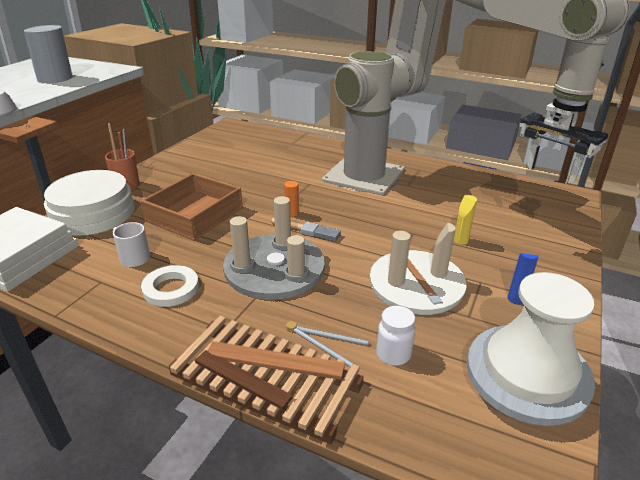

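View pics/side.png

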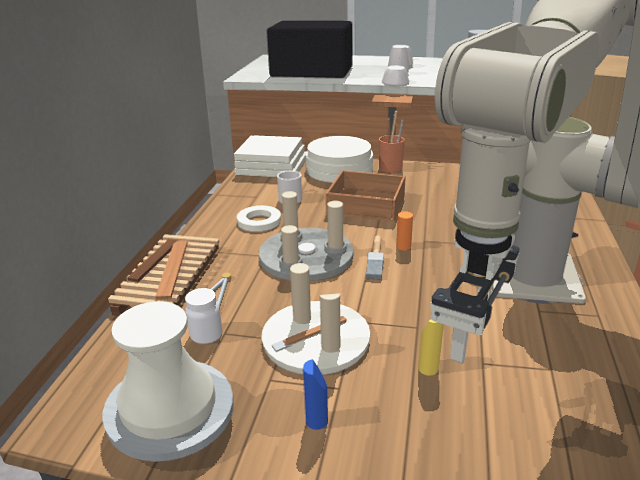

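```bash
python3 - <<'E'
from h import *
from scipy.optimize import least_squares
f=cv2.imread("pics/scene.png"); cv2.imwrite("pics/crop.png",cv2.resize(f[150:330,200:560],None,fx=2.2,fy=2.2,interpolation=cv2.INTER_CUBIC))
C=np.concatenate([np.load(n+"_c.npy").reshape(-1,3) for n in("scene","side")]); 
src=np.r_[np.zeros(307200),np.ones(307200)]
for n,x0,zt in [("p1 bat sound",(.535,.30),.15),("broken",(.455,.38),.15),("s1",(.515,-.015),.15),("s2",(.64,-.06),.15),("short",(.61,.075),.118)]:
  for s in (0,1,2):
    m=(np.hypot(*(C[:,:2]-x0).T)<.045)&(C[:,2]>.045)&(C[:,2]<(.095 if zt>.13 else .105))
    if s<2: m&=src==s
    P=C[m]
    if len(P)<50: print(n,s,"few");continue
    r=least_squares(lambda c:np.hypot(P[:,0]-c[0],P[:,1]-c[1])-.02,x0,loss="soft_l1",f_scale=.002)
    print(n,s,np.round(r.x,4),len(P),np.round(np.median(abs(r.fun)),4))
# broken top
m=(np.hypot(*(C[:,:2]-(.455,.38)).T)<.03)&(C[:,2]>.14); print("broken top mean",C[m].mean(0))
m=(np.hypot(*(C[:,:2]-(.455,.38)).T)<.022)&(C[:,2]>.11)&(C[:,2]<.14); print("mid",C[m].mean(0))
# crate rim
m=(C[:,2]>.06)&(C[:,2]<.075)&(abs(C[:,0]-.46)<.2)&(abs(C[:,1]+.35)<.15); P=C[m,:2].astype(np.float32)
print("crate",cv2.minAreaRect(P),np.percentile(P,[1,99],axis=0))
# collars top z .034
m=(C[:,2]>.028)&(C[:,2]<.038)&(np.hypot(C[:,0]-.57,C[:,1])<.13); P=C[m]
def res(q):
    d=[];
    for k in range(3):
        a=q[2]+k*2*np.pi/3; d.append(np.hypot(P[:,0]-q[0]-.07794*np.cos(a),P[:,1]-q[1]-.07794*np.sin(a)))
    d=np.array(d); return np.abs(d-.02725).min(0)
best=min((least_squares(res,[.588,.0,a],loss="soft_l1",f_scale=.003) for a in np.arange(0,2.1,.2)),key=lambda r:r.cost)
q=best.x;print("shelf",q,[np.round([q[0]+.07794*np.cos(q[2]+k*2.0944),q[1]+.07794*np.sin(q[2]+k*2.0944)],4) for k in range(3)])
E
```

```text
p1 bat sound 0 [0.5304 0.2921] 316 0.0009
p1 bat sound 1 [0.5314 0.292 ] 361 0.0009
p1 bat sound 2 [0.5309 0.292 ] 677 0.0009
broken 0 [0.4527 0.3725] 302 0.001
broken 1 [0.4525 0.3741] 398 0.0008
broken 2 [0.4526 0.3736] 700 0.0009
s1 0 [ 0.5105 -0.0226] 263 0.0009
s1 1 [ 0.5118 -0.0223] 253 0.0014
s1 2 [ 0.5109 -0.0225] 516 0.0013
s2 0 [ 0.6405 -0.063 ] 292 0.0009
s2 1 [ 0.6412 -0.063 ] 165 0.0013
s2 2 [ 0.6407 -0.0631] 457 0.001
short 0 [0.6091 0.0687] 363 0.0009
short 1 [0.6099 0.0687] 340 0.0013
short 2 [0.6094 0.0686] 703 0.0011
broken top mean [0.45183446 0.38410779 0.14718316]
mid [0.45641768 0.38444552 0.12531637]
crate ((0.504522979259491, -0.3682733178138733), (0.24744881689548492, 0.28937360644340515), 84.28506469726562) [[ 0.36025659 -0.49712671]
 [ 0.59914051 -0.23865545]]
shelf [ 0.5869758  -0.00790046  1.2730023 ] [array([0.6098, 0.0666]), array([ 0.511 , -0.0254]), array([ 0.6401, -0.065 ])]
```

The scene picture shows the shelf at (275,263) with tall posts at (240,243) and (283,222), and a shorter post at (296,258). The bat at (418,280) has a tall whole post at (399,260) and a slant-topped post at (443,252). 

- **Short post candidates:** cream (296,258) or orange (291,198). The cream one fits, since its top is at 0.118 m and it is in a collar. 
- **Broken post candidates:** cream (443,252), yellow (466,220) or blue (523,278). The cream one on the bat fits. 

I'll confirm both in an enlarged crop and measure the crate.

View pics/crop.png

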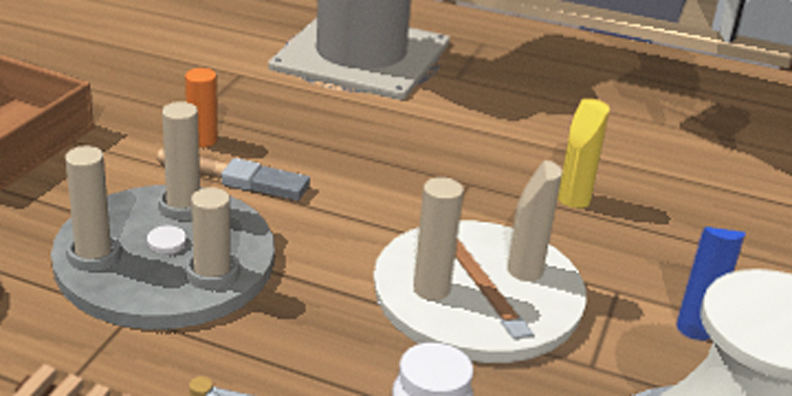

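```bash
python3 - <<'E'
from h import *
P=[]
for n in("scene","side"):
    f=ctrl.grab_frame(n);W=cloud(f);r=ctrl.regions_of(f,"crate")[0]["region"];q=W[r]
    t=q[(q[:,2]>.062)&(q[:,2]<.075)&(np.hypot(q[:,0]-.46,q[:,1]+.35)<.16)]; P.append(t)
    print(n,cv2.minAreaRect(t[:,:2].astype(np.float32)),len(t),np.percentile(t[:,:2],[1,99],axis=0))
P=np.concatenate(P);print(cv2.minAreaRect(P[:,:2].astype(np.float32)))
C=np.concatenate([np.load(n+"_c.npy").reshape(-1,3) for n in("scene","side")])
for zl,zh in((.143,.16),(.125,.143),(.105,.125)):
    m=(np.hypot(*(C[:,:2]-(.4526,.3736)).T)<.0225)&(C[:,2]>zl)&(C[:,2]<zh);print(zl,(C[m].mean(0)-[.4526,.3736,0]).round(4),(np.percentile(C[m][:,:2],[3,97],axis=0)-[.4526,.3736]).round(4),m.sum())
E
```

```text
scene ((0.46941524744033813, -0.343053936958313), (0.1975368857383728, 0.21575629711151123), 85.01348876953125) 740 [[ 0.36127957 -0.4398707 ]
 [ 0.58204657 -0.24127494]]
side ((0.468746542930603, -0.3387470245361328), (0.2015399932861328, 0.21147528290748596), 84.27361297607422) 505 [[ 0.35830395 -0.44133283]
 [ 0.57952176 -0.23794734]]
((0.4697747528553009, -0.3398650884628296), (0.20324118435382843, 0.2157510370016098), 84.5438461303711)
0.143 [-0.0016  0.0105  0.1482] [[-0.0188 -0.0015]
 [ 0.0165  0.0204]] 227
0.125 [0.0027 0.0102 0.134 ] [[-0.0186 -0.0098]
 [ 0.02    0.0212]] 263
0.105 [0.0037 0.0087 0.1151] [[-0.0194 -0.0161]
 [ 0.0201  0.0211]] 306
```

Call:
{"name": "drive_tool", "arguments": {
  "series": [
    {"rz":0.35,"gripper":1},
    {"rz":0.35,"gripper":1},
    {"rz":0.35,"gripper":1},
    {"rz":0.35,"gripper":1},
    {"rz":0.35,"gripper":1},
    {"rz":0.35,"gripper":1},
    {"rz":0.35,"gripper":1},
    {"gripper":1},
    {"gripper":1}
  ],
  "newtons": 25
}}

```text
$.series[0]: bad value
```

The crop confirms the cream short post at crop (211,235), in a collar. It also confirms the cream broken post at crop (535,225) on the bat, with its break facing -y. The drive call was refused, probably because each row needs all its keys.

Call:
{"name": "drive_tool", "arguments": {
  "series": [
    {"x":0,"y":0,"z":0,"rx":0,"ry":0,"rz":0.35,"gripper":1},
    {"x":0,"y":0,"z":0,"rx":0,"ry":0,"rz":0.35,"gripper":1},
    {"x":0,"y":0,"z":0,"rx":0,"ry":0,"rz":0.35,"gripper":1},
    {"x":0,"y":0,"z":0,"rx":0,"ry":0,"rz":0.35,"gripper":1},
    {"x":0,"y":0,"z":0,"rx":0,"ry":0,"rz":0.35,"gripper":1},
    {"x":0,"y":0,"z":0,"rx":0,"ry":0,"rz":0.35,"gripper":1},
    {"x":0,"y":0,"z":0,"rx":0,"ry":0,"rz":0.35,"gripper":1},
    {"x":0,"y":0,"z":0,"rx":0,"ry":0,"rz":0,"gripper":1}
  ],
  "newtons": 25
}}

```text
clock: 2.2
ee_pos: [0.2022, 0.5649, 0.3027]
tcp_rot: [0.0, 0.706, 0.708, -0.0]
contact_force: [0.3, -0.4, 0.6]
finger_gap: 1.001
finger_force: 0.0
```

Call:
{"name": "drive_tool", "arguments": {
  "series": [
    {"x":-0.0342,"y":0.0447,"z":0,"rx":0,"ry":0,"rz":0,"gripper":1},
    {"x":-0.0342,"y":0.0447,"z":0,"rx":0,"ry":0,"rz":0,"gripper":1},
    {"x":-0.0342,"y":0.0447,"z":0,"rx":0,"ry":0,"rz":0,"gripper":1},
    {"x":-0.0342,"y":0.0447,"z":0,"rx":0,"ry":0,"rz":0,"gripper":1},
    {"x":-0.0342,"y":0.0447,"z":0,"rx":0,"ry":0,"rz":0,"gripper":1},
    {"x":-0.0342,"y":0.0447,"z":0,"rx":0,"ry":0,"rz":0,"gripper":1},
    {"x":-0.0342,"y":0.0447,"z":0,"rx":0,"ry":0,"rz":0,"gripper":1},
    {"x":0,"y":0,"z":0,"rx":0,"ry":0,"rz":0,"gripper":1},
    {"x":0,"y":0,"z":0,"rx":0,"ry":0,"rz":0,"gripper":1}
  ]
}}

```text
clock: 3.32
ee_pos: [0.4526, 0.3741, 0.3026]
tcp_rot: [-0.0, 0.706, 0.709, -0.0]
contact_force: [-0.6, 0.4, 0.3]
finger_gap: 0.997
finger_force: 0.0
```

Call:
{"name": "drive_tool", "arguments": {
  "series": [
    {"x":0,"y":0,"z":0.0455,"rx":0,"ry":0,"rz":0,"gripper":1},
    {"x":0,"y":0,"z":0.0455,"rx":0,"ry":0,"rz":0,"gripper":1},
    {"x":0,"y":0,"z":0.0455,"rx":0,"ry":0,"rz":0,"gripper":1},
    {"x":0,"y":0,"z":0.0455,"rx":0,"ry":0,"rz":0,"gripper":1},
    {"x":0,"y":0,"z":0,"rx":0,"ry":0,"rz":0,"gripper":1},
    {"x":0,"y":0,"z":0,"rx":0,"ry":0,"rz":0,"gripper":-1},
    {"x":0,"y":0,"z":0,"rx":0,"ry":0,"rz":0,"gripper":-1},
    {"x":0,"y":0,"z":0,"rx":0,"ry":0,"rz":0,"gripper":-1},
    {"x":0,"y":0,"z":0,"rx":0,"ry":0,"rz":0,"gripper":-1},
    {"x":0,"y":0,"z":0,"rx":0,"ry":0,"rz":0,"gripper":-1},
    {"x":0,"y":0,"z":0,"rx":0,"ry":0,"rz":0,"gripper":-1},
    {"x":0,"y":0,"z":0,"rx":0,"ry":0,"rz":0,"gripper":-1}
  ]
}}

```text
clock: 4.82
ee_pos: [0.4529, 0.3738, 0.1571]
tcp_rot: [-0.0, 0.706, 0.708, -0.0]
contact_force: [-1.0, -0.2, 0.5]
finger_gap: 0.426
finger_force: 24.9
```

Call:
{"name": "drive_tool", "arguments": {
  "series": [
    {"x":0,"y":0,"z":-0.05,"rx":0,"ry":0,"rz":0,"gripper":-1},
    {"x":0,"y":0,"z":-0.05,"rx":0,"ry":0,"rz":0,"gripper":-1},
    {"x":0,"y":0,"z":-0.05,"rx":0,"ry":0,"rz":0,"gripper":-1},
    {"x":0,"y":0,"z":-0.05,"rx":0,"ry":0,"rz":0,"gripper":-1},
    {"x":0,"y":0,"z":-0.05,"rx":0,"ry":0,"rz":0,"gripper":-1},
    {"x":0,"y":0,"z":0,"rx":0,"ry":0,"rz":0,"gripper":-1}
  ]
}}

```text
clock: 5.58
ee_pos: [0.454, 0.3746, 0.3612]
tcp_rot: [0.001, 0.706, 0.708, 0.003]
contact_force: [-0.2, 0.3, -2.6]
finger_gap: 0.427
finger_force: 24.9
```

Call:
{"name": "drive_tool", "arguments": {
  "series": [
    {"x":-0.03,"y":0.0013,"z":0,"rx":0,"ry":0,"rz":0,"gripper":-1},
    {"x":-0.0593,"y":0.0013,"z":0,"rx":0,"ry":0,"rz":0,"gripper":-1},
    {"x":-0.0593,"y":0.0013,"z":0,"rx":0,"ry":0,"rz":0,"gripper":-1},
    {"x":-0.0593,"y":0.0013,"z":0,"rx":0,"ry":0,"rz":0,"gripper":-1},
    {"x":-0.0593,"y":0.0013,"z":0,"rx":0,"ry":0,"rz":0,"gripper":-1},
    {"x":-0.0593,"y":0.0013,"z":0,"rx":0,"ry":0,"rz":0,"gripper":-1},
    {"x":-0.0593,"y":0.0013,"z":0,"rx":0,"ry":0,"rz":0,"gripper":-1},
    {"x":-0.0593,"y":0.0013,"z":0,"rx":0,"ry":0,"rz":0,"gripper":-1},
    {"x":-0.0593,"y":0.0013,"z":0,"rx":0,"ry":0,"rz":0,"gripper":-1},
    {"x":-0.0593,"y":0.0013,"z":0,"rx":0,"ry":0,"rz":0,"gripper":-1},
    {"x":-0.0593,"y":0.0013,"z":0,"rx":0,"ry":0,"rz":0,"gripper":-1},
    {"x":-0.0593,"y":0.0013,"z":0,"rx":0,"ry":0,"rz":0,"gripper":-1},
    {"x":-0.0593,"y":0.0013,"z":0,"rx":0,"ry":0,"rz":0,"gripper":-1},
    {"x":-0.0593,"y":0.0013,"z":0,"rx":0,"ry":0,"rz":0,"gripper":-1},
    {"x":-0.0593,"y":0.0013,"z":0,"rx":0,"ry":0,"rz":0,"gripper":-1},
    {"x":-0.0593,"y":0.0013,"z":0,"rx":0,"ry":0,"rz":0,"gripper":-1},
    {"x":-0.03,"y":0.0013,"z":0,"rx":0,"ry":0,"rz":0,"gripper":-1},
    {"x":0,"y":0,"z":0,"rx":0,"ry":0,"rz":0,"gripper":-1},
    {"x":0,"y":0,"z":0,"rx":0,"ry":0,"rz":0,"gripper":-1}
  ]
}}

```text
clock: 7.95
ee_pos: [0.4719, -0.3849, 0.3555]
tcp_rot: [-0.001, 0.706, 0.708, 0.0]
contact_force: [-0.0, 0.0, -2.7]
finger_gap: 0.426
finger_force: 24.9
```

Call:
{"name": "drive_tool", "arguments": {
  "series": [
    {"x":0,"y":0,"z":0.06,"rx":0,"ry":0,"rz":0,"gripper":-1},
    {"x":0,"y":0,"z":0.06,"rx":0,"ry":0,"rz":0,"gripper":-1},
    {"x":0,"y":0,"z":0.06,"rx":0,"ry":0,"rz":0,"gripper":-1},
    {"x":0,"y":0,"z":0.05,"rx":0,"ry":0,"rz":0,"gripper":-1},
    {"x":0,"y":0,"z":0.03,"rx":0,"ry":0,"rz":0,"gripper":-1},
    {"x":0,"y":0,"z":0,"rx":0,"ry":0,"rz":0,"gripper":-1},
    {"x":0,"y":0,"z":0,"rx":0,"ry":0,"rz":0,"gripper":-1},
    {"x":0,"y":0,"z":0,"rx":0,"ry":0,"rz":0,"gripper":1},
    {"x":0,"y":0,"z":0,"rx":0,"ry":0,"rz":0,"gripper":1},
    {"x":0,"y":0,"z":0,"rx":0,"ry":0,"rz":0,"gripper":1},
    {"x":0,"y":0,"z":0,"rx":0,"ry":0,"rz":0,"gripper":1},
    {"x":0,"y":0,"z":0,"rx":0,"ry":0,"rz":0,"gripper":1},
    {"x":0,"y":0,"z":-0.05,"rx":0,"ry":0,"rz":0,"gripper":1},
    {"x":0,"y":0,"z":-0.05,"rx":0,"ry":0,"rz":0,"gripper":1},
    {"x":0,"y":0,"z":-0.05,"rx":0,"ry":0,"rz":0,"gripper":1},
    {"x":0,"y":0,"z":-0.05,"rx":0,"ry":0,"rz":0,"gripper":1},
    {"x":0,"y":0,"z":0,"rx":0,"ry":0,"rz":0,"gripper":1}
  ]
}}

```text
clock: 10.07
ee_pos: [0.4734, -0.3869, 0.314]
tcp_rot: [0.004, 0.706, 0.708, 0.0]
contact_force: [0.6, 0.5, -0.4]
finger_gap: 0.997
finger_force: 0.0
```

Call:
{"name": "drive_tool", "arguments": {
  "series": [
    {"x":0.0567,"y":0.0172,"z":0,"rx":0,"ry":0,"rz":0,"gripper":1},
    {"x":0.0567,"y":0.0172,"z":0,"rx":0,"ry":0,"rz":0,"gripper":1},
    {"x":0.0567,"y":0.0172,"z":0,"rx":0,"ry":0,"rz":0,"gripper":1},
    {"x":0.0567,"y":0.0172,"z":0,"rx":0,"ry":0,"rz":0,"gripper":1},
    {"x":0.0567,"y":0.0172,"z":0,"rx":0,"ry":0,"rz":0,"gripper":1},
    {"x":0.0567,"y":0.0172,"z":0,"rx":0,"ry":0,"rz":0,"gripper":1},
    {"x":0.0567,"y":0.0172,"z":0,"rx":0,"ry":0,"rz":0,"gripper":1},
    {"x":0.0567,"y":0.0172,"z":0,"rx":0,"ry":0,"rz":0,"gripper":1},
    {"x":0.0567,"y":0.0172,"z":0,"rx":0,"ry":0,"rz":0,"gripper":1},
    {"x":0.0567,"y":0.0172,"z":0,"rx":0,"ry":0,"rz":0,"gripper":1},
    {"x":0,"y":0,"z":0,"rx":0,"ry":0,"rz":0,"gripper":1},
    {"x":0,"y":0,"z":0,"rx":0,"ry":0,"rz":0,"gripper":1},
    {"x":0,"y":0,"z":0,"rx":0,"ry":0,"rz":0,"gripper":1}
  ]
}}

```text
clock: 11.7
ee_pos: [0.6085, 0.067, 0.3087]
tcp_rot: [-0.0, 0.707, 0.707, -0.0]
contact_force: [-0.9, 1.0, 0.5]
finger_gap: 1.0
finger_force: 0.0
```

```bash
python3 - <<'E'
from h import *
f=ctrl.grab_frame("scene");W=cloud(f);save(f,"s2.png",(100,150,420,330),2)
C=W.reshape(-1,3)
m=(abs(C[:,0]-.47)<.09)&(abs(C[:,1]+.34)<.08)&(C[:,2]>.08)&(C[:,2]<.2);print(m.sum(),C[m].mean(0),C[m].max(0))
E
```

```text
269 [ 0.48415003 -0.37471416  0.11010195] [ 0.49737344 -0.36292737  0.13876887]
```

View pics/s2.png

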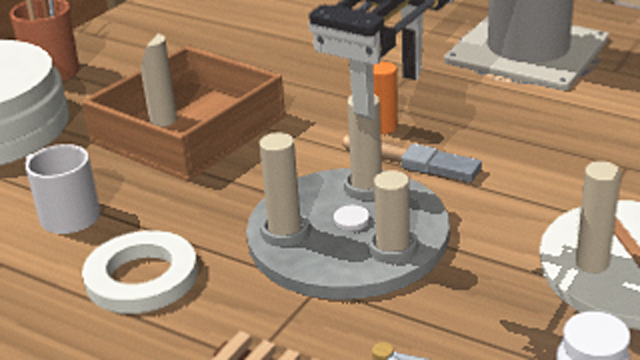

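The broken post now stands in the crate at crop (158,82), the rest is unchanged, and the gripper is above the short post. Next I grip the short one.

Call:
{"name": "drive_tool", "arguments": {
  "series": [
    {"x":0.0018,"y":0.0012,"z":0.0495,"rx":0,"ry":0,"rz":0,"gripper":1},
    {"x":0,"y":0,"z":0.0495,"rx":0,"ry":0,"rz":0,"gripper":1},
    {"x":0,"y":0,"z":0.0495,"rx":0,"ry":0,"rz":0,"gripper":1},
    {"x":0,"y":0,"z":0.0495,"rx":0,"ry":0,"rz":0,"gripper":1},
    {"x":0,"y":0,"z":0,"rx":0,"ry":0,"rz":0,"gripper":1},
    {"x":0,"y":0,"z":0,"rx":0,"ry":0,"rz":0,"gripper":-1},
    {"x":0,"y":0,"z":0,"rx":0,"ry":0,"rz":0,"gripper":-1},
    {"x":0,"y":0,"z":0,"rx":0,"ry":0,"rz":0,"gripper":-1},
    {"x":0,"y":0,"z":0,"rx":0,"ry":0,"rz":0,"gripper":-1},
    {"x":0,"y":0,"z":0,"rx":0,"ry":0,"rz":0,"gripper":-1},
    {"x":0,"y":0,"z":0,"rx":0,"ry":0,"rz":0,"gripper":-1},
    {"x":0,"y":0,"z":0,"rx":0,"ry":0,"rz":0,"gripper":-1}
  ]
}}

```text
clock: 13.25
ee_pos: [0.6097, 0.0697, 0.1508]
tcp_rot: [-0.0, 0.706, 0.708, -0.0]
contact_force: [-1.1, 0.6, 2.6]
finger_gap: 0.423
finger_force: 25.0
```

Call:
{"name": "drive_tool", "arguments": {
  "series": [
    {"x":0,"y":0,"z":-0.02,"rx":0,"ry":0,"rz":0,"gripper":-1},
    {"x":0,"y":0,"z":-0.04,"rx":0,"ry":0,"rz":0,"gripper":-1},
    {"x":0,"y":0,"z":-0.05,"rx":0,"ry":0,"rz":0,"gripper":-1},
    {"x":0,"y":0,"z":-0.05,"rx":0,"ry":0,"rz":0,"gripper":-1},
    {"x":0,"y":0,"z":-0.05,"rx":0,"ry":0,"rz":0,"gripper":-1},
    {"x":0,"y":0,"z":-0.04,"rx":0,"ry":0,"rz":0,"gripper":-1},
    {"x":0,"y":0,"z":0,"rx":0,"ry":0,"rz":0,"gripper":-1},
    {"x":0,"y":0,"z":0,"rx":0,"ry":0,"rz":0,"gripper":-1}
  ]
}}

```text
clock: 14.25
ee_pos: [0.6093, 0.0696, 0.3493]
tcp_rot: [-0.001, 0.706, 0.708, -0.001]
contact_force: [-0.9, -0.2, -2.7]
finger_gap: 0.424
finger_force: 25.0
```

Call:
{"name": "drive_tool", "arguments": {
  "series": [
    {"x":-0.0574,"y":-0.023,"z":0,"rx":0,"ry":0,"rz":0,"gripper":-1},
    {"x":-0.0574,"y":-0.023,"z":0,"rx":0,"ry":0,"rz":0,"gripper":-1},
    {"x":-0.0574,"y":-0.023,"z":0,"rx":0,"ry":0,"rz":0,"gripper":-1},
    {"x":-0.0574,"y":-0.023,"z":0,"rx":0,"ry":0,"rz":0,"gripper":-1},
    {"x":-0.0574,"y":-0.023,"z":0,"rx":0,"ry":0,"rz":0,"gripper":-1},
    {"x":-0.0574,"y":-0.023,"z":0,"rx":0,"ry":0,"rz":0,"gripper":-1},
    {"x":-0.0574,"y":-0.023,"z":0,"rx":0,"ry":0,"rz":0,"gripper":-1},
    {"x":-0.0574,"y":-0.023,"z":0,"rx":0,"ry":0,"rz":0,"gripper":-1},
    {"x":0,"y":0,"z":0,"rx":0,"ry":0,"rz":0,"gripper":-1},
    {"x":0,"y":0,"z":0,"rx":0,"ry":0,"rz":0,"gripper":-1},
    {"x":0,"y":0,"z":0,"rx":0,"ry":0,"rz":0,"gripper":-1}
  ]
}}

```text
clock: 15.62
ee_pos: [0.4636, -0.2968, 0.3499]
tcp_rot: [-0.001, 0.706, 0.708, 0.0]
contact_force: [0.1, 0.6, -2.2]
finger_gap: 0.433
finger_force: 25.0
```

```bash
python3 - <<'E'
from h import *
from scipy.optimize import least_squares
# empty collar
Ps=[]
for n in("scene","side"):
    f=ctrl.grab_frame(n);W=cloud(f).reshape(-1,3)
    save(f,"e_"+n+".png")
    m=(W[:,2]>.031)&(W[:,2]<.038)&(np.hypot(W[:,0]-.6098,W[:,1]-.0676)<.036);P=W[m];Ps.append(P)
Ps.append(np.concatenate(Ps))
for P in Ps:
    # top face of ring: radius 24.5..30
    def res(q): 
        d=np.hypot(P[:,0]-q[0],P[:,1]-q[1]); return np.maximum(abs(d-.02725)-.00275,0)
    r=least_squares(res,[.6098,.0676],loss="soft_l1",f_scale=.001,diff_step=1e-4); c,rad=cv2.minEnclosingCircle(P[:,:2].astype(np.float32)); print(len(P),r.x.round(4),r.cost,c,rad,np.median(P[:,2]))
print(ctrl.get_obs()["ee_pos"])
E
```

```text
126 [0.6114 0.0705] 1.030761198605429e-05 (0.6124668121337891, 0.07047342509031296) 0.029938770458102226 0.03348146739425974
85 [0.6105 0.072 ] 2.4176884102189502e-05 (0.6103564500808716, 0.07152945548295975) 0.030299322679638863 0.03320393847658278
211 [0.611  0.0711] 4.0009060681243595e-05 (0.6110748052597046, 0.07215900719165802) 0.03066643513739109 0.03335965894966925
[ 0.46376993 -0.29692533  0.35043793]
```

Call:
{"name": "drive_tool", "arguments": {
  "series": [
    {"x":0,"y":0,"z":0.06,"rx":0,"ry":0,"rz":0,"gripper":-1},
    {"x":0,"y":0,"z":0.06,"rx":0,"ry":0,"rz":0,"gripper":-1},
    {"x":0,"y":0,"z":0.06,"rx":0,"ry":0,"rz":0,"gripper":-1},
    {"x":0,"y":0,"z":0.05,"rx":0,"ry":0,"rz":0,"gripper":-1},
    {"x":0,"y":0,"z":0.03,"rx":0,"ry":0,"rz":0,"gripper":-1},
    {"x":0,"y":0,"z":0,"rx":0,"ry":0,"rz":0,"gripper":-1},
    {"x":0,"y":0,"z":0,"rx":0,"ry":0,"rz":0,"gripper":-1},
    {"x":0,"y":0,"z":0,"rx":0,"ry":0,"rz":0,"gripper":1},
    {"x":0,"y":0,"z":0,"rx":0,"ry":0,"rz":0,"gripper":1},
    {"x":0,"y":0,"z":0,"rx":0,"ry":0,"rz":0,"gripper":1},
    {"x":0,"y":0,"z":0,"rx":0,"ry":0,"rz":0,"gripper":1},
    {"x":0,"y":0,"z":0,"rx":0,"ry":0,"rz":0,"gripper":1},
    {"x":0,"y":0,"z":-0.05,"rx":0,"ry":0,"rz":0,"gripper":1},
    {"x":0,"y":0,"z":-0.05,"rx":0,"ry":0,"rz":0,"gripper":1},
    {"x":0,"y":0,"z":-0.05,"rx":0,"ry":0,"rz":0,"gripper":1},
    {"x":0,"y":0,"z":-0.05,"rx":0,"ry":0,"rz":0,"gripper":1},
    {"x":0,"y":0,"z":0,"rx":0,"ry":0,"rz":0,"gripper":1},
    {"x":0,"y":0,"z":0,"rx":0,"ry":0,"rz":0,"gripper":1}
  ]
}}

```text
clock: 17.98
ee_pos: [0.4632, -0.2979, 0.3022]
tcp_rot: [-0.0, 0.706, 0.708, -0.0]
contact_force: [-0.1, 0.5, -0.8]
finger_gap: 1.001
finger_force: 0.0
```

Call:
{"name": "drive_tool", "arguments": {
  "series": [
    {"x":0.0576,"y":0.0231,"z":0,"rx":0,"ry":0,"rz":0,"gripper":1},
    {"x":0.0576,"y":0.0231,"z":0,"rx":0,"ry":0,"rz":0,"gripper":1},
    {"x":0.0576,"y":0.0231,"z":0,"rx":0,"ry":0,"rz":0,"gripper":1},
    {"x":0.0576,"y":0.0231,"z":0,"rx":0,"ry":0,"rz":0,"gripper":1},
    {"x":0.0576,"y":0.0231,"z":0,"rx":0,"ry":0,"rz":0,"gripper":1},
    {"x":0.0576,"y":0.0231,"z":0,"rx":0,"ry":0,"rz":0,"gripper":1},
    {"x":0.0576,"y":0.0231,"z":0,"rx":0,"ry":0,"rz":0,"gripper":1},
    {"x":0.0576,"y":0.0231,"z":0,"rx":0,"ry":0,"rz":0,"gripper":1},
    {"x":0,"y":0,"z":0,"rx":0,"ry":0,"rz":0,"gripper":1},
    {"x":0,"y":0,"z":0,"rx":0,"ry":0,"rz":0,"gripper":1},
    {"x":0,"y":0,"z":0,"rx":0,"ry":0,"rz":0,"gripper":1},
    {"x":0,"y":0,"z":0,"rx":0,"ry":0,"rz":0,"gripper":1}
  ]
}}

```text
clock: 19.48
ee_pos: [0.6102, 0.0698, 0.3026]
tcp_rot: [-0.0, 0.707, 0.707, -0.0]
contact_force: [-0.0, 0.5, 0.1]
finger_gap: 1.001
finger_force: 0.0
```

```bash
cat > ring.py <<'E'
from h import *
from scipy.optimize import least_squares
def ring(P,c0):
    P=P[(P[:,2]>.030)&(P[:,2]<.039)&(np.hypot(P[:,0]-c0[0],P[:,1]-c0[1])<.037)]
    def res(q):
        d=np.hypot(P[:,0]-q[0],P[:,1]-q[1]); return np.maximum(abs(d-.02725)-.00275,0)
    r=least_squares(res,c0,loss="soft_l1",f_scale=.001,diff_step=1e-4)
    # mean over angular bins of ring mid, unbiased for full ring
    e=P-np.r_[r.x,0]; a=np.arctan2(e[:,1],e[:,0]); b=((a+np.pi)/(np.pi/8)).astype(int)
    M=[P[b==k,:2].mean(0) for k in range(16) if (b==k).sum()>2]
    return len(P),r.x.round(4),np.mean(M,0).round(4),len(M)
E
python3 - <<'E'
from ring import *
f=ctrl.grab_frame("wrist");W=cloud(f).reshape(-1,3);save(f,"w1.png")
for c in [(.611,.070)]: print(ring(W,c))
f=ctrl.grab_frame("scene");save(f,"s3.png",(100,150,420,330),2)
a=cv2.imread("pics/w1.png");b=cv2.imread("pics/s3.png");cv2.imwrite("pics/both.png",np.vstack([cv2.resize(a,(400,300)),cv2.resize(b,(400,225))]))
E
```

```text
(1152, array([0.6087, 0.0689]), array([0.6087, 0.069 ]), 16)
```

View pics/both.png

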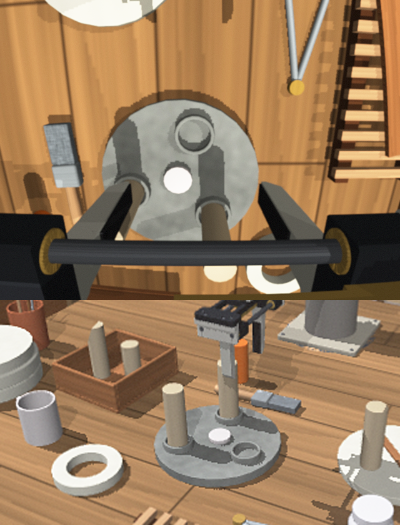

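In the top half (wrist view) the empty collar shows as a full ring at (194,132). In the bottom half both unsound posts stand in the crate at (99,350) and (131,357). Now the sound spare.

Call:
{"name": "drive_tool", "arguments": {
  "series": [
    {"x":0.0556,"y":-0.0198,"z":0,"rx":0,"ry":0,"rz":0,"gripper":1},
    {"x":0.0556,"y":-0.0198,"z":0,"rx":0,"ry":0,"rz":0,"gripper":1},
    {"x":0.0556,"y":-0.0198,"z":0,"rx":0,"ry":0,"rz":0,"gripper":1},
    {"x":0.0556,"y":-0.0198,"z":0,"rx":0,"ry":0,"rz":0,"gripper":1},
    {"x":0.0556,"y":-0.0198,"z":0,"rx":0,"ry":0,"rz":0,"gripper":1},
    {"x":0,"y":0,"z":0,"rx":0,"ry":0,"rz":0,"gripper":1},
    {"x":0,"y":0,"z":0,"rx":0,"ry":0,"rz":0,"gripper":1},
    {"x":0,"y":0,"z":0,"rx":0,"ry":0,"rz":0,"gripper":1}
  ]
}}

```text
clock: 20.58
ee_pos: [0.5313, 0.2919, 0.3028]
tcp_rot: [0.0, 0.707, 0.707, -0.0]
contact_force: [-0.1, 0.5, -0.2]
finger_gap: 1.003
finger_force: 0.0
```

Call:
{"name": "drive_tool", "arguments": {
  "series": [
    {"x":0,"y":0,"z":0.0452,"rx":0,"ry":0,"rz":0,"gripper":1},
    {"x":0,"y":0,"z":0.0452,"rx":0,"ry":0,"rz":0,"gripper":1},
    {"x":0,"y":0,"z":0.0452,"rx":0,"ry":0,"rz":0,"gripper":1},
    {"x":0,"y":0,"z":0.0452,"rx":0,"ry":0,"rz":0,"gripper":1},
    {"x":0,"y":0,"z":0,"rx":0,"ry":0,"rz":0,"gripper":1},
    {"x":0,"y":0,"z":0,"rx":0,"ry":0,"rz":0,"gripper":-1},
    {"x":0,"y":0,"z":0,"rx":0,"ry":0,"rz":0,"gripper":-1},
    {"x":0,"y":0,"z":0,"rx":0,"ry":0,"rz":0,"gripper":-1},
    {"x":0,"y":0,"z":0,"rx":0,"ry":0,"rz":0,"gripper":-1},
    {"x":0,"y":0,"z":0,"rx":0,"ry":0,"rz":0,"gripper":-1},
    {"x":0,"y":0,"z":0,"rx":0,"ry":0,"rz":0,"gripper":-1},
    {"x":0,"y":0,"z":0,"rx":0,"ry":0,"rz":0,"gripper":-1}
  ]
}}

```text
clock: 22.08
ee_pos: [0.5307, 0.2932, 0.1581]
tcp_rot: [-0.0, 0.706, 0.708, -0.0]
contact_force: [-1.0, 0.5, 0.5]
finger_gap: 0.423
finger_force: 25.0
```

Call:
{"name": "drive_tool", "arguments": {
  "series": [
    {"x":0,"y":0,"z":-0.02,"rx":0,"ry":0,"rz":0,"gripper":-1},
    {"x":0,"y":0,"z":-0.03,"rx":0,"ry":0,"rz":0,"gripper":-1},
    {"x":0,"y":0,"z":-0.03,"rx":0,"ry":0,"rz":0,"gripper":-1},
    {"x":0,"y":0,"z":-0.02,"rx":0,"ry":0,"rz":0,"gripper":-1},
    {"x":0,"y":0,"z":0,"rx":0,"ry":0,"rz":0,"gripper":-1},
    {"x":0,"y":0,"z":0,"rx":0,"ry":0,"rz":0,"gripper":-1}
  ]
}}

```text
clock: 22.82
ee_pos: [0.5303, 0.293, 0.2371]
tcp_rot: [-0.0, 0.706, 0.708, -0.001]
contact_force: [-0.1, -0.1, -3.0]
finger_gap: 0.428
finger_force: 25.0
```

Call:
{"name": "drive_tool", "arguments": {
  "series": [
    {"x":-0.0465,"y":0.0166,"z":0,"rx":0,"ry":0,"rz":0,"gripper":-1},
    {"x":-0.0465,"y":0.0166,"z":0,"rx":0,"ry":0,"rz":0,"gripper":-1},
    {"x":-0.0465,"y":0.0166,"z":0,"rx":0,"ry":0,"rz":0,"gripper":-1},
    {"x":-0.0465,"y":0.0166,"z":0,"rx":0,"ry":0,"rz":0,"gripper":-1},
    {"x":-0.0465,"y":0.0166,"z":0,"rx":0,"ry":0,"rz":0,"gripper":-1},
    {"x":-0.0465,"y":0.0166,"z":0,"rx":0,"ry":0,"rz":0,"gripper":-1},
    {"x":0,"y":0,"z":0.03,"rx":0,"ry":0,"rz":0,"gripper":-1},
    {"x":0,"y":0,"z":0.03,"rx":0,"ry":0,"rz":0,"gripper":-1},
    {"x":0,"y":0,"z":0,"rx":0,"ry":0,"rz":0,"gripper":-1},
    {"x":0,"y":0,"z":0,"rx":0,"ry":0,"rz":0,"gripper":-1},
    {"x":0,"y":0,"z":0,"rx":0,"ry":0,"rz":0,"gripper":-1}
  ]
}}

```text
clock: 24.2
ee_pos: [0.6116, 0.0703, 0.1915]
tcp_rot: [0.001, 0.706, 0.708, 0.001]
contact_force: [-0.4, 0.1, -3.1]
finger_gap: 0.425
finger_force: 25.0
```

```bash
python3 - <<'E'
from ring import *
for n in ("scene","side"):
    f=ctrl.grab_frame(n);W=cloud(f).reshape(-1,3);save(f,"h_"+n+".png",(220,180,380,300),4)
    P=W[(W[:,2]>.06)&(W[:,2]<.095)&(np.hypot(W[:,0]-.61,W[:,1]-.07)<.032)]
    r=least_squares(lambda c:np.hypot(P[:,0]-c[0],P[:,1]-c[1])-.02,(.61,.07),loss="soft_l1",f_scale=.002)
    print(n,len(P),r.x.round(4),P[:,2].min(),ring(W,(.61,.07)))
print(ctrl.get_obs()["ee_pos"])
E
```

```text
scene 211 [0.612  0.0687] 0.06014644805485654 (108, array([0.6109, 0.0705]), array([0.6164, 0.074 ]), 13)
side 198 [0.6132 0.0693] 0.06023968130360611 (97, array([0.6105, 0.0716]), array([0.6088, 0.0751]), 14)
[0.61148266 0.07029793 0.19137179]
```

View pics/h_scene.png

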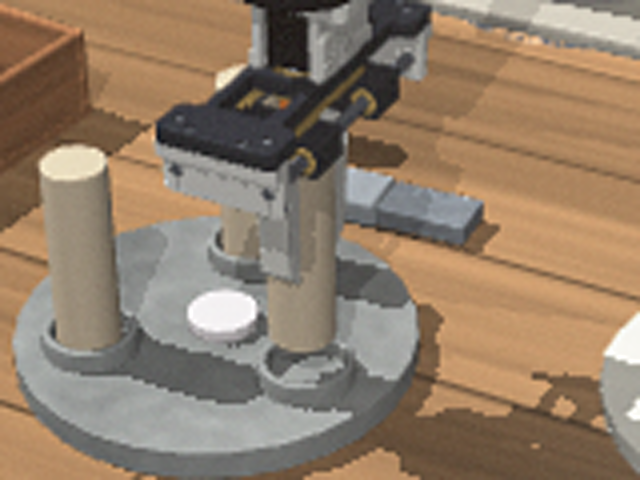

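View pics/h_side.png

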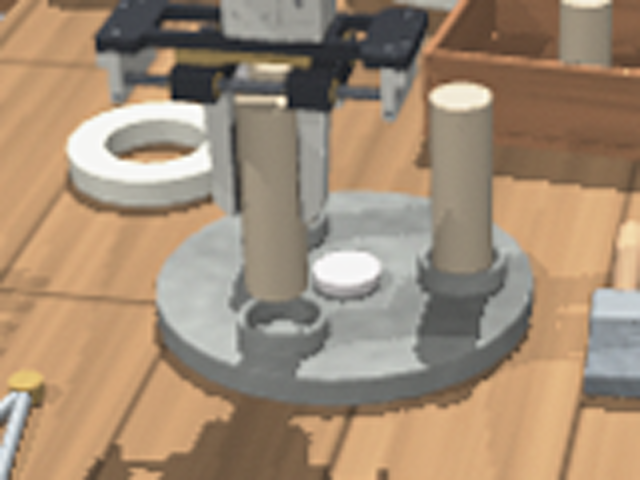

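Held above the collar, the post's foot is at (303,350) and the ring at (308,370) in the scene crop; in the side crop they are at (277,295) and (284,320). The post sits about 2 mm too far +x and 2 mm too far -y. I'll check tilt before correcting.

```bash
python3 - <<'E'
from ring import *
for n in ("scene","side"):
    f=ctrl.grab_frame(n);W=cloud(f).reshape(-1,3)
    def fit(x0,zl,zh):
        P=W[(W[:,2]>zl)&(W[:,2]<zh)&(np.hypot(W[:,0]-x0[0],W[:,1]-x0[1])<.032)]
        r=least_squares(lambda q:np.hypot(P[:,0]-q[0]-q[2]*(P[:,2]-.06),P[:,1]-q[1]-q[3]*(P[:,2]-.06))-.02,(*x0,0,0),loss="soft_l1",f_scale=.002); return r.x.round(4)
    print(n,"held",fit((.612,.069),.056,.1),"s2",fit((.6407,-.063),.045,.145),"s1",fit((.5109,-.0225),.045,.145))
E
```

```text
scene held [ 0.6117  0.0688  0.0112 -0.002 ] s2 [ 6.403e-01 -6.330e-02  5.000e-04  3.200e-03] s1 [ 0.5104 -0.0224  0.0149 -0.0041]
side held [ 0.6132  0.0691 -0.0164 -0.0022] s2 [ 0.762  -0.1782 -1.4596  1.3933] s1 [ 0.5117 -0.0222 -0.0023  0.0019]
```

Call:
{"name": "drive_tool", "arguments": {
  "series": [
    {"x":0.0025,"y":-0.0025,"z":0.0125,"rx":0,"ry":0,"rz":0,"gripper":-1},
    {"x":0,"y":0,"z":0,"rx":0,"ry":0,"rz":0,"gripper":-1},
    {"x":0,"y":0,"z":0,"rx":0,"ry":0,"rz":0,"gripper":-1}
  ]
}}

```text
clock: 24.78
ee_pos: [0.6086, 0.0722, 0.1797]
tcp_rot: [-0.0, 0.706, 0.708, -0.0]
contact_force: [0.7, 0.2, -3.2]
finger_gap: 0.423
finger_force: 25.0
```

```bash
python3 - <<'E'
from ring import *
for n in ("scene","side"):
    f=ctrl.grab_frame(n);W=cloud(f).reshape(-1,3)
    P=W[(W[:,2]>.05)&(W[:,2]<.085)&(np.hypot(W[:,0]-.61,W[:,1]-.07)<.032)]
    r=least_squares(lambda c:np.hypot(P[:,0]-c[0],P[:,1]-c[1])-.02,(.61,.07),loss="soft_l1",f_scale=.002)
    Q=W[(W[:,2]<.036)|(np.hypot(W[:,0]-r.x[0],W[:,1]-r.x[1])>.023)]
    print(n,r.x.round(4),ring(Q,(.61,.07)))
print(ctrl.get_obs()["ee_pos"])
E
```

```text
scene [0.609  0.0706] (100, array([0.6106, 0.07  ]), array([0.6184, 0.0731]), 12)
side [0.6103 0.0708] (73, array([0.6105, 0.0703]), array([0.6083, 0.0812]), 11)
[0.60894706 0.07210617 0.18015412]
```

Call:
{"name": "drive_tool", "arguments": {
  "series": [
    {"x":0,"y":0.0005,"z":0.005,"rx":0,"ry":0,"rz":0,"gripper":-1},
    {"x":0,"y":0,"z":0.005,"rx":0,"ry":0,"rz":0,"gripper":-1},
    {"x":0,"y":0,"z":0.005,"rx":0,"ry":0,"rz":0,"gripper":-1},
    {"x":0,"y":0,"z":0,"rx":0,"ry":0,"rz":0,"gripper":-1},
    {"x":0,"y":0,"z":0,"rx":0,"ry":0,"rz":0,"gripper":-1}
  ]
}}

```text
clock: 25.5
ee_pos: [0.6093, 0.0721, 0.1681]
tcp_rot: [0.0, 0.706, 0.708, 0.0]
contact_force: [0.1, 0.2, -3.0]
finger_gap: 0.426
finger_force: 25.0
```

Call:
{"name": "drive_tool", "arguments": {
  "series": [
    {"x":0,"y":0,"z":0.004,"rx":0,"ry":0,"rz":0,"gripper":-1},
    {"x":0,"y":0,"z":0.004,"rx":0,"ry":0,"rz":0,"gripper":-1},
    {"x":0,"y":0,"z":0.004,"rx":0,"ry":0,"rz":0,"gripper":-1},
    {"x":0,"y":0,"z":0,"rx":0,"ry":0,"rz":0,"gripper":-1},
    {"x":0,"y":0,"z":0,"rx":0,"ry":0,"rz":0,"gripper":-1}
  ]
}}

```text
clock: 26.12
ee_pos: [0.6092, 0.0721, 0.1584]
tcp_rot: [-0.0, 0.706, 0.708, -0.0]
contact_force: [-0.0, -0.3, -3.2]
finger_gap: 0.423
finger_force: 25.0
```

Nearly seated, at the height where I gripped it. I'll release and retract.

Call:
{"name": "drive_tool", "arguments": {
  "series": [
    {"x":0,"y":0,"z":0,"rx":0,"ry":0,"rz":0,"gripper":-0.1},
    {"x":0,"y":0,"z":0,"rx":0,"ry":0,"rz":0,"gripper":0},
    {"x":0,"y":0,"z":0,"rx":0,"ry":0,"rz":0,"gripper":0.3},
    {"x":0,"y":0,"z":0,"rx":0,"ry":0,"rz":0,"gripper":1},
    {"x":0,"y":0,"z":0,"rx":0,"ry":0,"rz":0,"gripper":1},
    {"x":0,"y":0,"z":0,"rx":0,"ry":0,"rz":0,"gripper":1},
    {"x":0,"y":0,"z":0,"rx":0,"ry":0,"rz":0,"gripper":1},
    {"x":0,"y":0,"z":-0.02,"rx":0,"ry":0,"rz":0,"gripper":1},
    {"x":0,"y":0,"z":-0.04,"rx":0,"ry":0,"rz":0,"gripper":1},
    {"x":0,"y":0,"z":-0.06,"rx":0,"ry":0,"rz":0,"gripper":1},
    {"x":0,"y":0,"z":-0.06,"rx":0,"ry":0,"rz":0,"gripper":1},
    {"x":0,"y":0,"z":-0.04,"rx":0,"ry":0,"rz":0,"gripper":1},
    {"x":0,"y":0,"z":0,"rx":0,"ry":0,"rz":0,"gripper":1},
    {"x":0,"y":0,"z":0,"rx":0,"ry":0,"rz":0,"gripper":1}
  ]
}}

```text
clock: 27.88
ee_pos: [0.609, 0.0721, 0.3342]
tcp_rot: [-0.0, 0.706, 0.708, -0.0]
contact_force: [-0.6, -0.2, -0.3]
finger_gap: 1.002
finger_force: 0.0
```

```bash
python3 - <<'E'
from ring import *
for n in ("scene","side"):
    f=ctrl.grab_frame(n);W=cloud(f).reshape(-1,3)
    if n=="scene": save(f,"fin.png",(100,150,500,350),2)
    P=W[(W[:,2]>.045)&(W[:,2]<.16)&(np.hypot(W[:,0]-.61,W[:,1]-.07)<.032)]; B=P[P[:,2]<.145]
    r=least_squares(lambda q:np.hypot(B[:,0]-q[0]-q[2]*(B[:,2]-.02),B[:,1]-q[1]-q[3]*(B[:,2]-.02))-.02,(.61,.07,0,0),loss="soft_l1",f_scale=.002)
    print(n,r.x.round(4),np.percentile(P[:,2],98))
E
```

```text
scene [6.095e-01 7.050e-02 6.000e-04 8.000e-04] 0.1512726782336862
side [ 6.107e-01  7.080e-02  7.000e-04 -4.000e-04] 0.15075375701494145
```

View pics/fin.png

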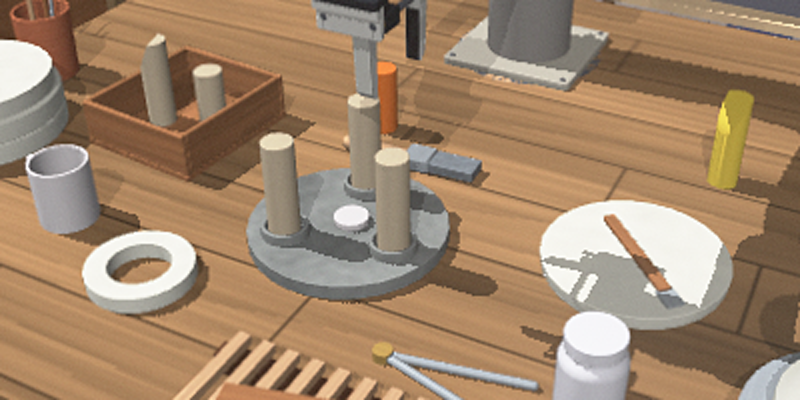

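Three sound posts stand upright in the collars at (281,188), (364,145) and (393,202). Both unsound posts are in the crate at (158,82) and (209,92), the bat holds only the scraper, and the gripper is clear.

```bash
python3 -c "
from bench import ctrl
print(ctrl.finish_job())"
```

```text
the job is handed in; nothing more can be done
None
```

The job is handed in at about 28 s of the 72 s: the short and broken posts stand in the scrap crate, all three collars hold sound upright posts, and the last picture shows the other things undisturbed; no verdict was returned.

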